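# Feel out the free play of a coffee mill's crank

## Robot

A 6-joint arm with a two-finger parallel gripper is mounted at the origin on a cart in front of the work surface, level with it; the furniture and walls round the work are solid. World frame = base frame: x ahead of the robot, y to its left, z up, the work surface at z = 0. Lengths are in mm, angles in degrees, forces in N, time in s.
With the tool pointing down it reaches from about 350 to 850 mm from the base axis. Payload 8.1 kg.
Tool frame: the origin (TCP) lies between the finger pads; the fingertips stand ahead of it and the grasp point (between the pads) lies 2 mm behind it (nose_length is the z of the fingertips in the tool frame, in mm); z points along the fingers, y is the direction in which the jaws open and shut (so a half turn about z gives the same grasp; the last joint's range is limited). The gripper opens to 85 mm and grips with 20 to 120 N. Pads are 22 mm wide; open, the fingers measure 114 mm over their backs; the gripper's body (76 mm by 85 mm) begins 54 mm behind the grasp point. The pads swing forward as they close: fully open they stand 13 mm farther back than shut.
Start: joints at [-76.341, 7.471, 85.268, -0, 87.261, -4.893], TCP at [190.923, -568.818, 248.292] pointing down, gripper open.
Joint ranges: [-169.43, 169.43], [-51.17, 129.36], [1.28, 143.12], [-76.62, 256.62], [0, 156.53], [-152.29, 152.29]. Speed limits (degrees/s): [136.94, 136.94, 159.86, 180, 180, 180].

## Interface

Orientations are given as [roll, pitch, yaw] about the fixed x, y, z axes, in that order (R = Rz(yaw) Ry(pitch) Rx(roll)).
In Python, from bench import * gives the robot as it stands.
- The arm moves only by the tool jog_arm, never from a script. Its argument "plan" is a list of rows, each a list of 3 entries, a list of its own where there are three numbers: the turn, a rotation vector about the tool's x, y, z in degrees, then the shift along the tool's x, y, z in m, then the gripper's target within -1 to 1 (fully open at 1, half-way at 0, shut at -1). A call has 1 to 12 rows; each row is the pose to reach, as a shift and turn from the pose commanded when the call began, along the tool's axes at that moment; what a row does not reach only later rows make up. A row lasts 1/8 s, in which the tool goes at most 62.5 mm and 10.7 degrees, less where a joint would pass 70% of its speed; a pose out of reach is approached as far as the arm can. A call with a gripper value outside its range is refused whole. The fingers move at their own pace and stop on an object; "force" is the grip in N (left out, the last holds). Time passes only in rows, so rows that repeat a pose let the fingers close. It gives the time, the measured TCP pose, the force and the opening at its end, in the units of the state.
- sense(): the state, without advancing time (a new reading comes with each control period).
- snapshot(name): name is "side" or "top" or "wrist"; returns (picture, depth): 384x512x3 uint8, blue, green, red; 384x512 float32, mm along the optical axis (not along the pixel's ray), 0 where there is no reading.
- camera_info(name): a dict with "fov_y" (degrees; the focal length in pixels is half the picture's height over the tangent of half this angle, whatever the lens; pixels are square), "cx", "cy" (the principal point, pixels), "origin" and "orientation" of the camera in the world. Camera axes: x right, y down, z forward; pixel columns grow to the right and rows downward; lengths in mm; the calibration is good to about 2 mm. A picture is of the moment at which its call begins: read the wrist's pose just before it. camera_info takes no time and is no camera call; for the wrist camera it gives the pose at the moment of the call.
- hand_in(): hands the job in, once; it reports no verdict.
The state is a dict: "time": time; "joint_pos": joint angles; "qd": joint speeds; "joint_efforts": joint torques, N m; "tool_pos": TCP position; "tcp_rot": TCP orientation; "ft_force": force on the tool from outside, world axes, zero at the start; "wrist_torque": the same for the moment, N m; "finger_gap": finger opening in mm.
Only numpy, scipy, OpenCV 4.12 (cv2) and the standard library are available. Lean on these libraries where they do the work, as an engineer would, in place of code of your own. Each camera call takes 0.05 s, during which the arm holds its last target.

## Task

Check the crank of the coffee mill in front of you for worn-out play: by its knob, rock the crank gently anticlockwise (seen from above) until you feel it take up against the burr, then clockwise until it takes up on the other side, pressing lightly at each end but never so hard that the burr itself turns. Then leave the crank in the middle of the free play you found, so that the burr is unloaded on both sides, and let go. Leave everything else on the table alone.

Things in the scene. Friction and masses are not known exactly. Their poses are not given: they have to be found in the camera images.
- mill: wooden box coffee mill with a brass dome and a crank on top, the one in the middle of the table (not its twin at the back right), fixed to the table, 146 x 185 x 217 mm over all; the box is 137 mm square and 115 mm tall, the dome reaches 151 mm. Origin on the underside; the axle lies at [0.005, 0.024] m in its frame; z up, x away from the drawer knob.
- axle (a point): point on the upright axis about which the crank turns, at the top of the crank arm, 181 mm above the table. It does not move. The burr, out of sight in the box, turns about the same axis: it gives way when the knob is pushed with about 9 N against an end of the play, so feel with 2 to 6 N. Turned by more than 8 mm (at the knob's radius), the burr counts as forced.
- knob (a point): centre of the crank's upright wooden knob, 200 mm above the table, 102 mm from the axle. The knob is round, about 30 mm across at its thickest, stands from 180 to 217 mm above the table and does not spin on the crank. The crank arm below it is 15 mm wide, between 162 and 181 mm above the table. The crank starts pointing anywhere from left through the robot to right.
- mill_crank: the crank: turns level, stays where left. Between unseen firm stops it has 45 to 91 mm of free play along the knob's path, of other size each time; the start is 14 to 38 mm from the clockwise end, 7 to 75 mm from the other. In the play the knob moves with under 1.5 N. Origin: the mill's origin turned with the crank about the axle; its -y axis points from the axle to the knob.
- mug: dark enamel mug, 88 mm across, 80 mm tall, a bystander; origin at the centre of its underside
- spice_jar: glass spice jar with a red cap, 45 mm across, 106 mm tall, a bystander; origin at the centre of its underside
- timer: white and red wind-up kitchen timer, 70 mm across, 60 mm tall, a bystander; origin at the centre of its underside
- cutter: round tin biscuit cutter, 57 mm across, 24 mm tall, a bystander; origin at the centre of its underside
Not all that is in view belongs to the job. There is more than one size of the mill; the job needs the larger.

How it is judged:
By the outcome, as a careful person would: the job done as asked, in the order asked, and still so for the second after the job is handed in, with the robot touching nothing.
It also fails if it takes over 64 s, if anything falls off the work surface, if the arm or the gripper's body presses on something with over 40 N, if the wrist force passes 120 N, or if a joint passes its speed limit or range.

## Working session

There is one attempt and no reset: what is moved stays moved. The work goes in short steps, Python scripts to look and compute and a tool call to move; the robot and the scene stay as the last step left them, time stands still between calls to the robot, and variables do not carry over. Pictures are saved under pics/ and viewed, and the job is handed in when it is done.

Besides the shell and the picture viewer there is one more tool, called after "Emit:" by a JSON object that holds its "op" and its "data". jog_arm: Moves the arm, as the interface text tells. Its arguments: {"type":"object","properties":{"plan":{"type":"array","items":{"type":"array"}},"force":{"type":"number"}},"required":["plan"]}

```bash
mkdir -p pics; ls
python3 - <<'E'
from bench import *
import cv2,numpy as np
print(sense())
for n in("top","side"):
    p,d=snapshot(n);cv2.imwrite(f"pics/{n}0.png",p);np.save(f"pics/{n}0.npy",d);print(n,camera_info(n))
E
```

```text
pics
{'time': 0.0, 'joint_pos': array([-7.63398017e+01,  7.51418650e+00,  8.53295424e+01,  6.45910696e-04,
        8.72627652e+01, -4.89199400e+00]), 'qd': array([ 0.06744891, -0.00716789,  0.01341791,  0.0230667 , -0.08360937,
       -0.00048086]), 'joint_efforts': array([ 3.31282527e-04, -5.69402075e+01, -5.00544691e+01,  7.36151355e-05,
        1.49018818e-02,  1.55129818e-06]), 'tool_pos': array([ 190.81197439, -568.296197  ,  247.25150305]), 'tcp_rot': array([-1.79893949e+02, -9.72432736e-03,  1.85521518e+01]), 'ft_force': array([-0.34992583,  0.45073285, -0.83980474]), 'wrist_torque': array([-0.03364507, -0.00137768, -0.00577998]), 'finger_gap': 85.27498211900586}
top {'fov_y': 47.90567222850896, 'cx': 245.04210550940155, 'cy': 194.7255060569665, 'origin': array([ 361.37869731,   46.29114891, 1464.78687581]), 'orientation': array([-171.51689029,   -0.99614714,  -88.63820425])}
side {'fov_y': 53.435792763791916, 'cx': 257.0387851428416, 'cy': 194.31243867362014, 'origin': array([189.28058439, 735.33900149, 877.85115611]), 'orientation': array([-131.64406553,    0.35334556, -152.38807522])}
```

View pics/top0.png

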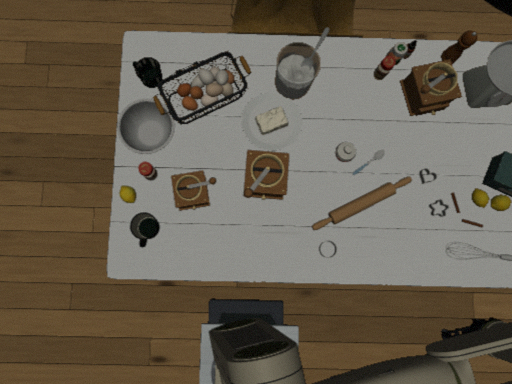

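View pics/side0.png

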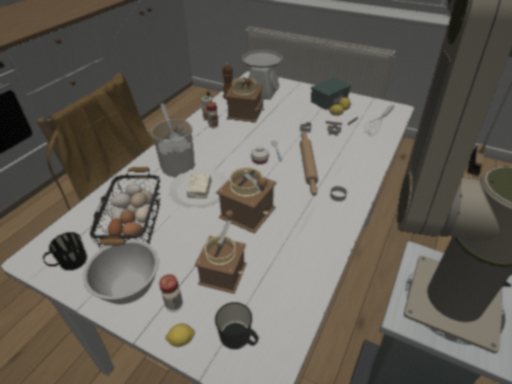

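```bash
cat > h.py <<'E'
from bench import *
import cv2,numpy as np
from scipy.spatial.transform import Rotation as R
def pix2w(ci,u,v,d=None,z=None,shape=(384,512)):
    f=shape[0]/2/np.tan(np.radians(ci['fov_y']/2))
    r=np.array([(u-ci['cx'])/f,(v-ci['cy'])/f,1.0])
    M=R.from_euler('xyz',ci['orientation'],degrees=True).as_matrix()
    w=M@r;o=np.array(ci['origin'])
    t=d if d is not None else (z-o[2])/w[2]
    return o+t*w
def w2pix(ci,p):
    f=192/np.tan(np.radians(ci['fov_y']/2))
    M=R.from_euler('xyz',ci['orientation'],degrees=True).as_matrix()
    c=M.T@(np.array(p)-ci['origin'])
    return c[0]/c[2]*f+ci['cx'],c[1]/c[2]*f+ci['cy']
E
python3 - <<'E'
from h import *
p=cv2.imread("pics/top0.png");c=p[140:210,230:310];cv2.imwrite("pics/t1.png",cv2.resize(c,None,fx=8,fy=8,interpolation=cv2.INTER_CUBIC))
p=cv2.imread("pics/side0.png");c=p[155:235,205:285];cv2.imwrite("pics/s1.png",cv2.resize(c,None,fx=7,fy=7,interpolation=cv2.INTER_CUBIC))
d=np.load("pics/top0.npy");ci=camera_info("top")
for v in range(164,198,2):
    print(v,[int(pix2w(ci,u,v,d=d[v,u])[2]) if d[v,u] else 0 for u in range(244,292,2)])
E
```

```text
164 [-4, 116, 112, 111, 149, 148, 112, 117, 115, 115, 111, 115, 112, 115, 116, 113, 0, 112, 143, 151, 114, 112, 116, 4]
166 [-3, 105, 111, 112, 149, 141, 0, 110, 112, 112, 112, 113, 174, 111, 114, 117, 112, 118, 133, 148, 114, 111, 113, 2]
168 [-1, 110, 114, 112, 148, 149, 148, 145, 146, 145, 154, 166, 175, 149, 141, 112, 115, 115, 113, 147, 115, 114, 114, 1]
170 [5, 116, 112, 113, 153, 144, 145, 148, 147, 145, 168, 163, 166, 152, 148, 142, 145, 144, 144, 142, 149, 112, 114, 3]
172 [3, 114, 110, 114, 149, 139, 113, 112, 113, 161, 167, 163, 160, 107, 116, 113, 142, 146, 147, 144, 113, 113, 111, -1]
174 [-3, 113, 114, 115, 151, 140, 109, 117, 117, 167, 164, 166, 111, 111, 114, 108, 116, 114, 138, 148, 117, 113, 113, 6]
176 [2, 114, 111, 111, 116, 147, 117, 110, 167, 166, 163, 113, 114, 113, 111, 117, 114, 116, 137, 149, 114, 116, -4, 0]
178 [1, 115, 114, 116, 118, 153, 141, 174, 174, 173, 112, 112, 114, 109, 116, 117, 114, 138, 147, 114, 118, 113, -1, 0]
180 [0, 109, 117, 112, 115, 117, 175, 176, 174, 113, 112, 114, 110, 113, 115, 114, 132, 145, 110, 114, 114, 112, 2, 0]
182 [0, 113, 1
[... 217 characters left out ...]
13, 4, 1]
186 [112, 113, 114, 112, 175, 180, 179, 111, 109, 117, 115, 119, 116, 122, 117, 115, 110, 112, 124, 110, 111, 117, -2, -1]
188 [114, 208, 208, 209, 182, 184, 118, 117, 115, 111, 111, 114, 112, 116, 116, 114, 112, 119, 112, 114, 115, 114, 0, -1]
190 [208, 210, 212, 213, 208, 110, 111, 109, 0, 110, 114, 115, 111, 114, 110, 113, 115, 112, 114, 114, 117, 110, -3, -4]
192 [205, 212, 214, 214, 213, 68, 113, 114, 111, 115, 112, 109, 113, 113, 114, 116, 114, 116, 113, 116, 114, 112, -1, 2]
194 [205, 212, 215, 216, 205, 22, 21, 0, 33, 33, 36, 45, 47, 55, 61, 60, 63, 68, 113, 113, 114, 107, 1, 1]
196 [4, 207, 211, 211, 10, 10, 2, 8, 5, 12, 37, 10, 10, 10, 14, 13, 18, 21, 30, 35, 2, 5, -1, 0]
```

View pics/t1.png

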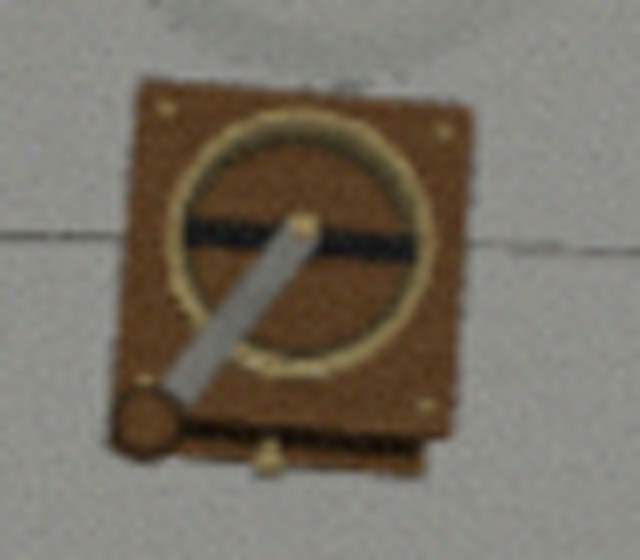

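View pics/s1.png

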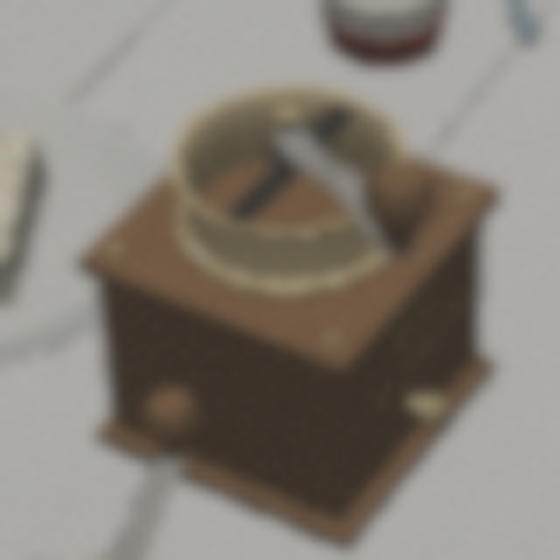

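Run:
```python
from h import *
ci=camera_info("top")
a=pix2w(ci,267.3,167.7,z=181);k=pix2w(ci,248.2,192.2,z=205)
print(a,k,np.linalg.norm((k-a)[:2]),np.degrees(np.arctan2(*(k-a)[1::-1])))
d=np.load("pics/top0.npy")
P=[]
for v in range(160,204):
  for u in range(236,262):
    if d[v,u]:
      w=pix2w(ci,u,v,d=d[v,u])
      if w[2]>192:P.append(w)
P=np.array(P);print(len(P),P.mean(0),P.min(0),P.max(0))
for u,v in[(248,150),(288.5,153),(245.5,192),(286,194.5)]:print(pix2w(ci,u,v,z=115))
```

```text
[638.040305   -37.03676894 181.        ] [557.5487586   19.72207882 205.        ] 98.49089217467345 144.81031165783284
76 [556.1488568   19.55097445 211.58579536] [542.75849663   5.55702181 202.63419869] [569.52469398  32.30445008 217.99362086]
[708.50654269  21.57364212 115.        ]
[ 702.29030624 -108.64176997  115.        ]
[571.97697722  26.37300101 115.        ]
[ 567.36721211 -101.92026771  115.        ]
```

```bash
cat >> h.py <<'E'
A=np.array([638.04,-37.04])
def plan(cmd,tgts):
    """cmd: x,y,z,yaw ; tool pointing down"""
    R0=R.from_euler('xyz',[180,0,cmd[3]],degrees=True).as_matrix()
    for t in tgts:
        s=R0.T@(np.array(t[:3])-np.array(cmd[:3]))/1000
        print([[0,0,round(-(t[3]-cmd[3]),2)],[round(float(q),4) for q in s]])
def pol(r,th,z): return [A[0]+r*np.cos(np.radians(th)),A[1]+r*np.sin(np.radians(th)),z,th]
E
python3 - <<'E'
from h import *
import bench
print([n for n in dir(bench) if not n.startswith('_')], getattr(bench,'nose_length',None))
plan([190.92,-568.82,248.29,18.55],[pol(102,145.3,290)])
print(pol(102,145.3,290), camera_info("wrist"),sense()['tool_pos'])
E
```

```text
['PlanningError', 'camera_info', 'hand_in', 'nose_length', 'sense', 'snapshot'] 17.0
[[0, 0, -126.75], [0.532, -0.4436, -0.0417]]
[np.float64(554.1813078148648), np.float64(21.026511389946087), 290, 145.3] {'fov_y': 62.4399576752815, 'cx': 249.66983434701334, 'cy': 191.70262338447145, 'origin': array([ 270.95390191, -541.86281703,  372.44558074]), 'orientation': array([ 1.61319648e+02,  1.01432497e-01, -7.14774255e+01])} [ 190.79860358 -568.357757    247.31616845]
```

Emit:
{"op": "jog_arm", "data": {"plan": [[[0,0,0],[0,0,-0.0417],1],[[0,0,-126.75],[0.532,-0.4436,-0.0417],1],[[0,0,-126.75],[0.532,-0.4436,-0.0417],1],[[0,0,-126.75],[0.532,-0.4436,-0.0417],1],[[0,0,-126.75],[0.532,-0.4436,-0.0417],1],[[0,0,-126.75],[0.532,-0.4436,-0.0417],1],[[0,0,-126.75],[0.532,-0.4436,-0.0417],1],[[0,0,-126.75],[0.532,-0.4436,-0.0417],1],[[0,0,-126.75],[0.532,-0.4436,-0.0417],1],[[0,0,-126.75],[0.532,-0.4436,-0.0417],1],[[0,0,-126.75],[0.532,-0.4436,-0.0417],1],[[0,0,-126.75],[0.532,-0.4436,-0.0417],1]]}}

```text
time: 1.6
tool_pos: [552.0, 18.6, 289.7]
tcp_rot: [-180.0, -0.0, 137.1]
ft_force: [1.3, -1.2, 0.2]
finger_gap: 85.3
```

Emit:
{"op": "jog_arm", "data": {"plan": [[[0,0,0],[0,0,0],1],[[0,0,0],[0,0,0],1]]}}

```text
time: 1.85
tool_pos: [551.1, 16.7, 289.3]
tcp_rot: [-179.9, -0.0, 136.7]
ft_force: [0.3, 0.6, 0.1]
finger_gap: 85.7
```

Run:
```python
from h import *
s=sense();print(s['tool_pos'],s['tcp_rot'],s['ft_force'],s['joint_pos'])
ci=camera_info("wrist");p,d=snapshot("wrist");cv2.imwrite("pics/w1.png",p);np.save("pics/w1.npy",d)
print(ci)
```

```text
[551.06990062  16.66908478 289.32422097] [-1.79927824e+02 -4.56228029e-02  1.36721149e+02] [0.34385169 0.63228227 0.07172347] [-3.57929688e+00 -7.94419075e-01  8.95989373e+01 -2.63970412e-02
  9.12766873e+01 -5.03010440e+01]
{'fov_y': 62.4399576752815, 'cx': 249.66983434701334, 'cy': 191.70262338447145, 'origin': array([492.32121048,  73.88776033, 414.48792038]), 'orientation': array([ 1.61223714e+02, -1.28172485e-02,  4.66902792e+01])}
```

View pics/w1.png

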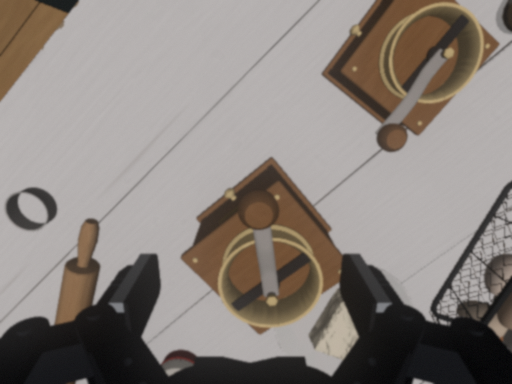

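Run:
```python
from h import *
ci=camera_info("wrist")
p=cv2.imread("pics/w1.png");cv2.imwrite("pics/w1c.png",cv2.resize(p[180:330,180:350],None,fx=4,fy=4,interpolation=cv2.INTER_CUBIC))
a=pix2w(ci,272,299,z=181);k=pix2w(ci,259,209.5,z=205)
print(a,k,np.linalg.norm((k-a)[:2]),np.degrees(np.arctan2(*(k-a)[1::-1])))
d=np.load("pics/w1.npy")
P=np.array([pix2w(ci,u,v,d=d[v,u]) for v in range(180,240) for u in range(230,290) if d[v,u]])
Q=P[(P[:,2]>192)];print(len(Q),Q.mean(0),Q.min(0),Q.max(0))
print("small knob",pix2w(ci,392,137,d=d[137,392]))
```

```text
[636.27962952 -35.59754418 181.        ] [558.54336175  19.93161982 205.        ] 95.53227403514714 144.4607319564645
1325 [555.43179297  21.405617   212.35008999] [543.15717172   5.26489881 198.32552975] [572.64507469  34.07138277 218.15840188]
small knob [596.55643483 126.81575804 168.49093344]
```

View pics/w1c.png

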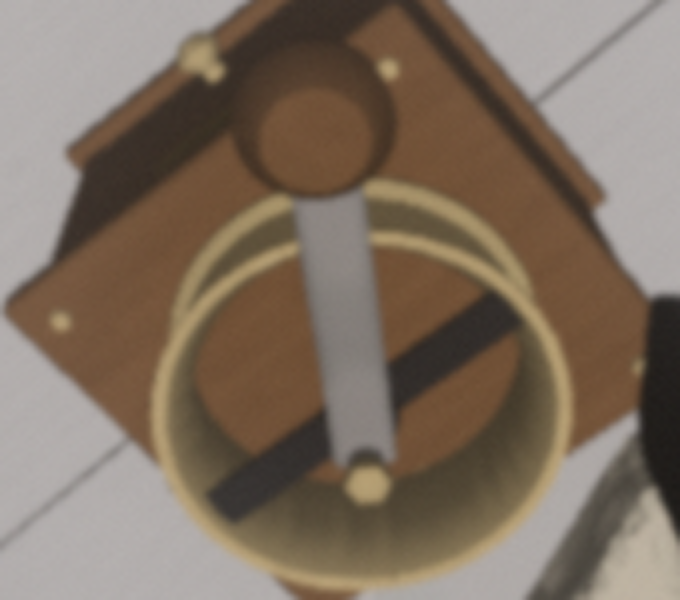

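```bash
sed -i 's/^A=.*/A=np.array([638.5,-37.5])/' h.py
python3 - <<'E'
from h import *
print(pol(102,145.2,0))
c=[551.07,16.67,289.3,136.72]
plan(c,[pol(102,145.2,260),pol(102,145.2,202)])
E
```

```text
[np.float64(554.7427806683622), np.float64(20.71278390381203), 0, 145.2]
[[0, 0, -8.48], [0.0001, 0.0055, 0.0293]]
[[0, 0, -8.48], [0.0001, 0.0055, 0.0873]]
```

Emit:
{"op": "jog_arm", "data": {"plan": [[[0,0,-8.48],[0.0001,0.0055,0],1],[[0,0,-8.48],[0.0001,0.0055,0.02],1],[[0,0,-8.48],[0.0001,0.0055,0.04],1],[[0,0,-8.48],[0.0001,0.0055,0.06],1],[[0,0,-8.48],[0.0001,0.0055,0.075],1],[[0,0,-8.48],[0.0001,0.0055,0.0865],1],[[0,0,-8.48],[0.0001,0.0055,0.0865],1],[[0,0,-8.48],[0.0001,0.0055,0.0865],1]]}}

```text
time: 2.9
tool_pos: [555.6, 20.7, 204.2]
tcp_rot: [180.0, 0.1, 145.2]
ft_force: [0.6, -0.5, 0.8]
finger_gap: 85.4
```

Run:
```python
from h import *
s=sense();print(s['tool_pos'],s['tcp_rot'],s['ft_force'],s['time'])
ci=camera_info("wrist");p,d=snapshot("wrist");cv2.imwrite("pics/w2.png",p)
```

```text
[555.57572735  20.67989096 204.22962489] [1.79965972e+02 5.67799858e-02 1.45202815e+02] [ 0.61399567 -0.47205805  0.77287559] 2.9
```

View pics/w2.png

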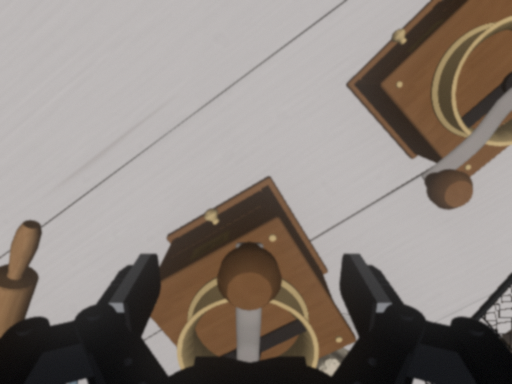

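Emit:
{"op": "jog_arm", "data": {"plan": [[[0,0,0],[0,0,0],-0.1],[[0,0,0],[0,0,0],-0.1],[[0,0,0],[0,0,0],-0.1],[[0,0,0],[0,0,0],-0.1]], "force": 20}}

```text
time: 3.45
tool_pos: [555.1, 20.7, 203.5]
tcp_rot: [180.0, 0.0, 145.2]
ft_force: [0.3, -0.6, 0.3]
finger_gap: 38.5
```

Run:
```python
from h import *
s=sense();print(s['tool_pos'],s['tcp_rot'],s['ft_force'],s['time'],s['finger_gap'])
ci=camera_info("wrist");p,d=snapshot("wrist");cv2.imwrite("pics/w3.png",p)
```

```text
[555.1303623   20.67124375 203.54018011] [1.79997443e+02 2.53392792e-03 1.45203884e+02] [ 0.34684901 -0.59232267  0.30851952] 3.45 38.54746331022139
```

View pics/w3.png

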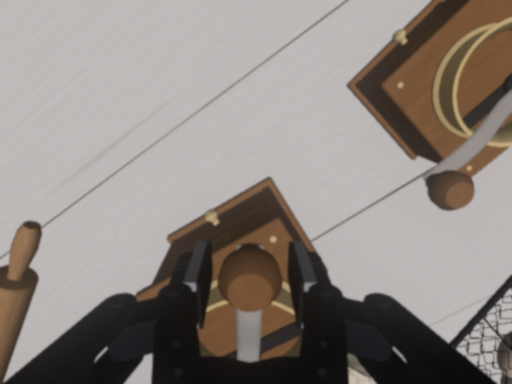

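Emit:
{"op": "jog_arm", "data": {"plan": [[[0,0,-1],[0,-0.0018,0],-0.2],[[0,0,-2],[-0.0001,-0.0036,0],-0.2],[[0,0,-3],[-0.0001,-0.0053,0],-0.2],[[0,0,-4],[-0.0002,-0.0071,0],-0.2],[[0,0,-4],[-0.0002,-0.0071,0],-0.2]]}}

```text
time: 4.12
tool_pos: [551.1, 14.6, 203.5]
tcp_rot: [-180.0, -0.0, 149.2]
ft_force: [0.2, -0.4, 0.1]
finger_gap: 34.2
```

Emit:
{"op": "jog_arm", "data": {"plan": [[[0,0,-0.56],[0,-0.001,0],-0.2],[[0,0,-1.12],[0,-0.002,0],-0.2],[[0,0,-1.12],[0,-0.002,0],-0.2]]}}

```text
time: 4.5
tool_pos: [550.2, 12.9, 203.5]
tcp_rot: [-180.0, -0.0, 150.3]
ft_force: [-0.2, 0.5, -0.7]
finger_gap: 34.4
```

Emit:
{"op": "jog_arm", "data": {"plan": [[[0,0,-0.7],[0,-0.0013,0],-0.2],[[0,0,-1.4],[0,-0.0025,0],-0.2],[[0,0,-1.4],[0,-0.0025,0],-0.2]]}}

```text
time: 4.88
tool_pos: [548.9, 10.7, 203.5]
tcp_rot: [-180.0, -0.0, 151.7]
ft_force: [-0.6, 0.7, -0.3]
finger_gap: 33.8
```

Emit:
{"op": "jog_arm", "data": {"plan": [[[0,0,-0.7],[0,-0.0013,0],-0.2],[[0,0,-1.4],[0,-0.0025,0],-0.2],[[0,0,-1.4],[0,-0.0025,0],-0.2]]}}

```text
time: 5.25
tool_pos: [547.7, 8.5, 203.5]
tcp_rot: [-180.0, -0.0, 153.1]
ft_force: [-0.0, 0.1, -0.2]
finger_gap: 33.7
```

Emit:
{"op": "jog_arm", "data": {"plan": [[[0,0,-0.7],[0,-0.0013,0],-0.2],[[0,0,-1.4],[0,-0.0025,0],-0.2],[[0,0,-1.4],[0,-0.0025,0],-0.2]]}}

```text
time: 5.62
tool_pos: [546.6, 6.3, 203.5]
tcp_rot: [-180.0, 0.0, 154.5]
ft_force: [0.3, -0.1, 0.2]
finger_gap: 34.5
```

Emit:
{"op": "jog_arm", "data": {"plan": [[[0,0,-0.7],[0,-0.0013,0],-0.2],[[0,0,-1.4],[0,-0.0025,0],-0.2],[[0,0,-1.4],[0,-0.0025,0],-0.2]]}}

```text
time: 6.0
tool_pos: [545.5, 4.0, 203.5]
tcp_rot: [-180.0, -0.0, 155.9]
ft_force: [0.6, -0.0, -0.5]
finger_gap: 34.6
```

Emit:
{"op": "jog_arm", "data": {"plan": [[[0,0,-0.7],[0,-0.0013,0],-0.2],[[0,0,-1.4],[0,-0.0025,0],-0.2],[[0,0,-1.4],[0,-0.0025,0],-0.2]]}}

```text
time: 6.38
tool_pos: [544.5, 1.8, 203.5]
tcp_rot: [-180.0, -0.0, 157.3]
ft_force: [-0.7, 0.1, 0.2]
finger_gap: 34.0
```

Run:
```python
from h import *
s=sense();print(s['tool_pos'],s['tcp_rot'],s['ft_force'],s['time'],s['finger_gap'])
ci=camera_info("wrist");p,d=snapshot("wrist");cv2.imwrite("pics/w4.png",p)
```

```text
[544.51621688   1.75287214 203.48870753] [-1.79998103e+02 -1.49370127e-03  1.57333392e+02] [-0.67099295  0.10101989  0.24470195] 6.375 34.04523160568969
```

View pics/w4.png

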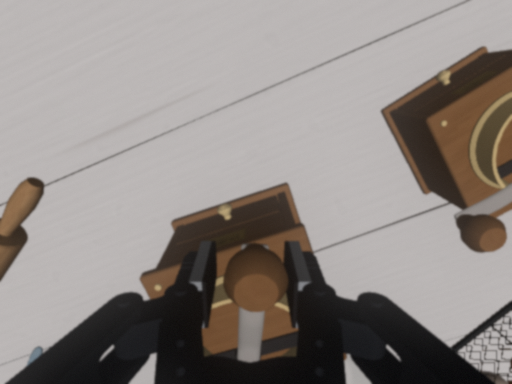

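Emit:
{"op": "jog_arm", "data": {"plan": [[[0,0,-0.7],[0,-0.0013,0],-0.2],[[0,0,-1.4],[0,-0.0025,0],-0.2],[[0,0,-1.4],[0,-0.0025,0],-0.2]]}}

```text
time: 6.8
tool_pos: [543.6, -0.6, 203.5]
tcp_rot: [-180.0, 0.0, 158.7]
ft_force: [0.3, 0.6, 0.3]
finger_gap: 34.2
```

Emit:
{"op": "jog_arm", "data": {"plan": [[[0,0,-0.7],[0,-0.0013,0],-0.2],[[0,0,-1.4],[0,-0.0025,0],-0.2],[[0,0,-1.4],[0,-0.0025,0],-0.2]]}}

```text
time: 7.18
tool_pos: [542.6, -2.9, 203.5]
tcp_rot: [-180.0, -0.0, 160.1]
ft_force: [-0.3, 0.5, -0.5]
finger_gap: 34.0
```

Emit:
{"op": "jog_arm", "data": {"plan": [[[0,0,-0.7],[0,-0.0013,0],-0.2],[[0,0,-1.4],[0,-0.0025,0],-0.2],[[0,0,-1.4],[0,-0.0025,0],-0.2]]}}

```text
time: 7.55
tool_pos: [541.8, -5.2, 203.5]
tcp_rot: [-180.0, -0.0, 161.5]
ft_force: [0.4, -0.4, -0.2]
finger_gap: 34.2
```

Emit:
{"op": "jog_arm", "data": {"plan": [[[0,0,-0.7],[0,-0.0013,0],-0.2],[[0,0,-1.4],[0,-0.0025,0],-0.2],[[0,0,-1.4],[0,-0.0025,0],-0.2]]}}

```text
time: 7.92
tool_pos: [541.0, -7.6, 203.5]
tcp_rot: [-180.0, -0.0, 162.9]
ft_force: [-0.1, 0.6, -0.0]
finger_gap: 34.1
```

Emit:
{"op": "jog_arm", "data": {"plan": [[[0,0,-0.7],[0,-0.0013,0],-0.2],[[0,0,-1.4],[0,-0.0025,0],-0.2],[[0,0,-1.4],[0,-0.0025,0],-0.2]]}}

```text
time: 8.3
tool_pos: [540.3, -10.0, 203.5]
tcp_rot: [-180.0, -0.0, 164.3]
ft_force: [-0.2, 0.3, 0.1]
finger_gap: 34.2
```

Emit:
{"op": "jog_arm", "data": {"plan": [[[0,0,-0.7],[0,-0.0013,0],-0.2],[[0,0,-1.4],[0,-0.0025,0],-0.2],[[0,0,-1.4],[0,-0.0025,0],-0.2]]}}

```text
time: 8.68
tool_pos: [539.6, -12.4, 203.5]
tcp_rot: [-180.0, -0.0, 165.7]
ft_force: [-0.7, -0.0, -0.1]
finger_gap: 33.9
```

Emit:
{"op": "jog_arm", "data": {"plan": [[[0,0,-0.7],[0,-0.0013,0],-0.2],[[0,0,-1.4],[0,-0.0025,0],-0.2],[[0,0,-1.4],[0,-0.0025,0],-0.2]]}}

```text
time: 9.05
tool_pos: [539.0, -14.8, 203.5]
tcp_rot: [-180.0, -0.0, 167.1]
ft_force: [-0.2, -0.1, -0.7]
finger_gap: 34.3
```

Emit:
{"op": "jog_arm", "data": {"plan": [[[0,0,-0.7],[0,-0.0013,0],-0.2],[[0,0,-1.4],[0,-0.0025,0],-0.2],[[0,0,-1.4],[0,-0.0025,0],-0.2]]}}

```text
time: 9.43
tool_pos: [538.4, -17.3, 203.5]
tcp_rot: [-180.0, -0.0, 168.5]
ft_force: [-0.7, -0.2, 0.7]
finger_gap: 33.9
```

Emit:
{"op": "jog_arm", "data": {"plan": [[[0,0,-0.7],[0,-0.0013,0],-0.2],[[0,0,-1.4],[0,-0.0025,0],-0.2],[[0,0,-1.4],[0,-0.0025,0],-0.2]]}}

```text
time: 9.8
tool_pos: [537.9, -19.7, 203.5]
tcp_rot: [-180.0, -0.0, 169.9]
ft_force: [-0.4, 0.2, -0.4]
finger_gap: 34.3
```

Emit:
{"op": "jog_arm", "data": {"plan": [[[0,0,-0.7],[0,-0.0013,0],-0.2],[[0,0,-1.4],[0,-0.0025,0],-0.2],[[0,0,-1.4],[0,-0.0025,0],-0.2]]}}

```text
time: 10.18
tool_pos: [537.5, -22.2, 203.5]
tcp_rot: [-180.0, 0.0, 171.3]
ft_force: [-0.2, 0.6, -0.5]
finger_gap: 34.0
```

Emit:
{"op": "jog_arm", "data": {"plan": [[[0,0,-0.7],[0,-0.0013,0],-0.2],[[0,0,-1.4],[0,-0.0025,0],-0.2],[[0,0,-1.4],[0,-0.0025,0],-0.2]]}}

```text
time: 10.55
tool_pos: [537.3, -24.2, 203.5]
tcp_rot: [180.0, 0.0, 172.7]
ft_force: [0.9, 3.6, -1.1]
finger_gap: 34.2
```

Emit:
{"op": "jog_arm", "data": {"plan": [[[0,0,0],[0,0,0],-0.2],[[0,0,0],[0,0,0],-0.2]]}}

```text
time: 10.8
tool_pos: [537.2, -24.3, 203.5]
tcp_rot: [180.0, 0.0, 172.7]
ft_force: [0.8, 3.5, 0.7]
finger_gap: 33.9
```

Run:
```python
from h import *
for i in range(2):
    s=sense();print(s['tool_pos'],s['tcp_rot'],s['ft_force'],s['time'],s['finger_gap'])
    p,d=snapshot("wrist")
cv2.imwrite("pics/w5.png",p)
```

```text
[537.20948613 -24.34521566 203.54164753] [1.79984636e+02 6.35724821e-03 1.72729068e+02] [0.83093825 3.46886856 0.7194379 ] 10.8 33.89450624763017
[537.19258851 -24.36511484 203.51798095] [1.79986606e+02 4.94714379e-03 1.72731496e+02] [1.30494544 4.55293893 0.13989444] 10.85 34.08001603812138
```

View pics/w5.png

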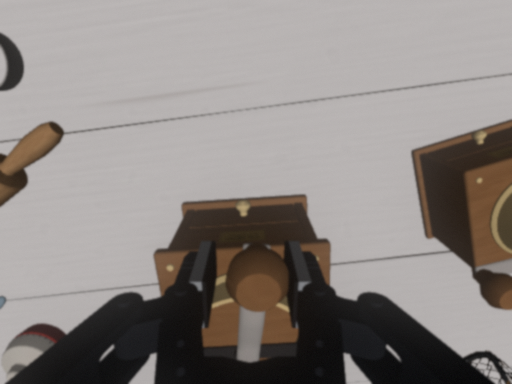

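Emit:
{"op": "jog_arm", "data": {"plan": [[[0,0,2],[-0.0001,0.0036,0],-0.2],[[0,0,5],[-0.0004,0.0089,0],-0.2],[[0,0,8],[-0.001,0.0142,0],-0.2],[[0,0,11],[-0.0019,0.0195,0],-0.2],[[0,0,14],[-0.003,0.0247,0],-0.2],[[0,0,17],[-0.0045,0.0298,0],-0.2],[[0,0,20],[-0.0062,0.0349,0],-0.2],[[0,0,23],[-0.0081,0.0399,0],-0.2],[[0,0,26],[-0.0103,0.0447,0],-0.2],[[0,0,29],[-0.0128,0.0495,0],-0.2],[[0,0,31],[-0.0146,0.0525,0],-0.2],[[0,0,31],[-0.0146,0.0525,0],-0.2]]}}

```text
time: 12.4
tool_pos: [558.2, 25.2, 203.4]
tcp_rot: [-179.9, 0.0, 141.7]
ft_force: [-0.1, -0.1, -0.5]
finger_gap: 34.0
```

Emit:
{"op": "jog_arm", "data": {"plan": [[[0,0,1],[0,0.0018,0],-0.2],[[0,0,2],[-0.0001,0.0036,0],-0.2],[[0,0,3],[-0.0001,0.0053,0],-0.2],[[0,0,4],[-0.0002,0.0071,0],-0.2],[[0,0,4],[-0.0002,0.0071,0],-0.2]]}}

```text
time: 13.02
tool_pos: [562.9, 31.3, 203.5]
tcp_rot: [180.0, -0.0, 137.7]
ft_force: [0.4, -0.8, 0.1]
finger_gap: 33.9
```

Run:
```python
from h import *
s=sense();print(s['tool_pos'],s['tcp_rot'],s['ft_force'],s['time'],s['finger_gap'])
p,d=snapshot("wrist")
cv2.imwrite("pics/w6.png",p)
```

```text
[562.90415127  31.30159702 203.47250085] [ 1.79998045e+02 -4.30570968e-03  1.37719760e+02] [ 0.44032695 -0.78994957  0.14012926] 13.025 33.91646215408245
```

View pics/w6.png

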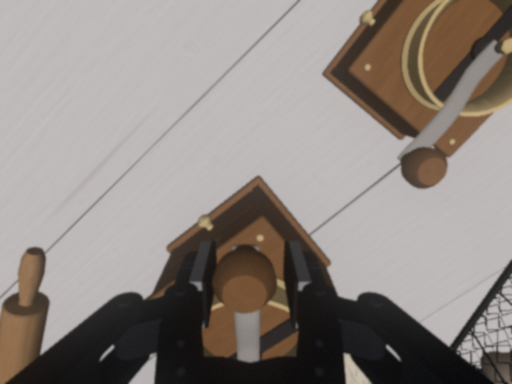

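Knob (245,280) now follows the left finger; continuing clockwise in small steps.

Emit:
{"op": "jog_arm", "data": {"plan": [[[0,0,0.7],[0,0.0013,0],-0.2],[[0,0,1.4],[0,0.0025,0],-0.2],[[0,0,1.4],[0,0.0025,0],-0.2]]}}

```text
time: 13.45
tool_pos: [564.6, 33.1, 203.5]
tcp_rot: [180.0, 0.0, 136.3]
ft_force: [-0.4, 0.6, 0.6]
finger_gap: 34.2
```

Emit:
{"op": "jog_arm", "data": {"plan": [[[0,0,0.7],[0,0.0013,0],-0.2],[[0,0,1.4],[0,0.0025,0],-0.2],[[0,0,1.4],[0,0.0025,0],-0.2]]}}

```text
time: 13.82
tool_pos: [566.3, 34.9, 203.5]
tcp_rot: [180.0, -0.0, 134.9]
ft_force: [-0.2, 0.3, -0.2]
finger_gap: 34.4
```

Emit:
{"op": "jog_arm", "data": {"plan": [[[0,0,0.7],[0,0.0013,0],-0.2],[[0,0,1.4],[0,0.0025,0],-0.2],[[0,0,1.4],[0,0.0025,0],-0.2]]}}

```text
time: 14.2
tool_pos: [568.1, 36.7, 203.5]
tcp_rot: [180.0, -0.0, 133.5]
ft_force: [-0.2, -0.0, -0.1]
finger_gap: 33.9
```

Emit:
{"op": "jog_arm", "data": {"plan": [[[0,0,0.7],[0,0.0013,0],-0.2],[[0,0,1.4],[0,0.0025,0],-0.2],[[0,0,1.4],[0,0.0025,0],-0.2]]}}

```text
time: 14.58
tool_pos: [569.9, 38.4, 203.5]
tcp_rot: [180.0, -0.0, 132.1]
ft_force: [0.5, 0.5, 0.7]
finger_gap: 34.0
```

Emit:
{"op": "jog_arm", "data": {"plan": [[[0,0,0.7],[0,0.0013,0],-0.2],[[0,0,1.4],[0,0.0025,0],-0.2],[[0,0,1.4],[0,0.0025,0],-0.2]]}}

```text
time: 14.95
tool_pos: [571.7, 40.0, 203.5]
tcp_rot: [180.0, -0.0, 130.7]
ft_force: [0.5, -1.2, -0.7]
finger_gap: 34.3
```

Emit:
{"op": "jog_arm", "data": {"plan": [[[0,0,0.7],[0,0.0013,0],-0.2],[[0,0,1.4],[0,0.0025,0],-0.2],[[0,0,1.4],[0,0.0025,0],-0.2]]}}

```text
time: 15.32
tool_pos: [573.7, 41.7, 203.5]
tcp_rot: [180.0, -0.0, 129.3]
ft_force: [-0.3, -0.7, -0.6]
finger_gap: 34.2
```

Emit:
{"op": "jog_arm", "data": {"plan": [[[0,0,0.7],[0,0.0013,0],-0.2],[[0,0,1.4],[0,0.0025,0],-0.2],[[0,0,1.4],[0,0.0025,0],-0.2]]}}

```text
time: 15.7
tool_pos: [575.6, 43.3, 203.5]
tcp_rot: [180.0, -0.0, 127.9]
ft_force: [-0.6, 0.4, 0.6]
finger_gap: 34.7
```

Emit:
{"op": "jog_arm", "data": {"plan": [[[0,0,0.7],[0,0.0013,0],-0.2],[[0,0,1.4],[0,0.0025,0],-0.2],[[0,0,1.4],[0,0.0025,0],-0.2]]}}

```text
time: 16.08
tool_pos: [577.5, 44.8, 203.5]
tcp_rot: [180.0, -0.0, 126.5]
ft_force: [-0.4, -0.6, -0.9]
finger_gap: 33.9
```

Emit:
{"op": "jog_arm", "data": {"plan": [[[0,0,0.7],[0,0.0013,0],-0.2],[[0,0,1.4],[0,0.0025,0],-0.2],[[0,0,1.4],[0,0.0025,0],-0.2]]}}

```text
time: 16.45
tool_pos: [579.6, 46.3, 203.5]
tcp_rot: [180.0, -0.0, 125.1]
ft_force: [-0.6, -0.4, -0.3]
finger_gap: 34.1
```

Emit:
{"op": "jog_arm", "data": {"plan": [[[0,0,0.7],[0,0.0013,0],-0.2],[[0,0,1.4],[0,0.0025,0],-0.2],[[0,0,1.4],[0,0.0025,0],-0.2]]}}

```text
time: 16.82
tool_pos: [581.6, 47.7, 203.5]
tcp_rot: [180.0, 0.0, 123.7]
ft_force: [0.2, 0.0, -0.5]
finger_gap: 34.0
```

Emit:
{"op": "jog_arm", "data": {"plan": [[[0,0,0.5],[0,0.0009,0],-0.2],[[0,0,1.0],[0,0.0018,0],-0.2],[[0,0,1.0],[0,0.0018,0],-0.2]]}}

```text
time: 17.2
tool_pos: [582.9, 48.5, 203.4]
tcp_rot: [-180.0, -0.0, 122.7]
ft_force: [-1.2, -1.3, 0.7]
finger_gap: 33.9
```

Emit:
{"op": "jog_arm", "data": {"plan": [[[0,0,0.2],[0,0.0003,0],-0.2],[[0,0,0.2],[0,0.0003,0],-0.2],[[0,0,0.2],[0,0.0003,0],-0.2]]}}

```text
time: 17.58
tool_pos: [583.2, 48.7, 203.4]
tcp_rot: [-180.0, -0.0, 122.5]
ft_force: [-1.5, -1.3, 0.5]
finger_gap: 34.3
```

Run:
```python
from h import *
for i in range(3):
    s=sense();print(s['tool_pos'],s['tcp_rot'],s['ft_force'],s['time'],s['finger_gap'])
    if i<2: p,d=snapshot("wrist")
```

```text
[583.20478273  48.72595565 203.4220701 ] [-1.79985463e+02 -2.11829902e-03  1.22526099e+02] [-1.46030782 -1.34867282  0.53834864] 17.575 34.27883121099953
[583.21111122  48.70813916 203.43078927] [-1.79985973e+02  9.32170494e-04  1.22524228e+02] [-1.44485371 -2.13344725  0.00386682] 17.625 34.288894532381356
[583.21841954  48.74303091 203.45973547] [-1.79990291e+02 -3.59569668e-04  1.22524365e+02] [-2.37096556 -1.46059645  0.72905643] 17.675 33.924853625890115
```

Emit:
{"op": "jog_arm", "data": {"plan": [[[0,0,0.2],[0,0.0004,0],-0.2],[[0,0,0.2],[0,0.0004,0],-0.2],[[0,0,0.2],[0,0.0004,0],-0.2]]}}

```text
time: 18.05
tool_pos: [583.6, 48.9, 203.4]
tcp_rot: [-180.0, -0.0, 122.3]
ft_force: [-3.0, -2.9, 0.4]
finger_gap: 34.2
```

Run:
```python
from h import *
for i in range(3):
    s=sense();print(s['tool_pos'],s['tcp_rot'],s['ft_force'],s['time'],s['finger_gap'])
    if i<2: p,d=snapshot("wrist")
```

```text
[583.55749621  48.94895632 203.42630007] [-1.79986427e+02 -2.95792397e-03  1.22322692e+02] [-3.01651714 -2.86809541  0.36126589] 18.05 34.23877463755978
[583.5683106   48.95817512 203.46234288] [-1.79989775e+02  1.26642349e-03  1.22324548e+02] [-2.57025688 -2.5243425   0.6513383 ] 18.1 33.86457066289085
[583.55040658  48.96786079 203.42437997] [-1.79988154e+02 -3.24037611e-03  1.22323300e+02] [-2.31485252 -1.71787308 -0.20623378] 18.15 34.09475530234227
```

Emit:
{"op": "jog_arm", "data": {"plan": [[[0,0,-2],[-0.0001,-0.0036,0],-0.2],[[0,0,-5],[-0.0004,-0.0089,0],-0.2],[[0,0,-8],[-0.001,-0.0142,0],-0.2],[[0,0,-11],[-0.0019,-0.0195,0],-0.2],[[0,0,-14],[-0.003,-0.0247,0],-0.2],[[0,0,-17],[-0.0045,-0.0298,0],-0.2],[[0,0,-20],[-0.0062,-0.0349,0],-0.2],[[0,0,-22.5],[-0.0078,-0.039,0],-0.2],[[0,0,-24.2],[-0.009,-0.0418,0],-0.2],[[0,0,-25.2],[-0.0097,-0.0434,0],-0.2],[[0,0,-25.2],[-0.0097,-0.0434,0],-0.2],[[0,0,-25.2],[-0.0097,-0.0434,0],-0.2]]}}

```text
time: 19.65
tool_pos: [552.2, 17.7, 203.5]
tcp_rot: [180.0, 0.0, 147.5]
ft_force: [0.1, 0.7, -0.7]
finger_gap: 34.3
```

Run:
```python
from h import *
s=sense();p=s['tool_pos'];print(p,s['tcp_rot'],s['ft_force'],s['time'])
P1=np.array([537.2,-24.36]);P2=np.array([583.56,48.96])
c=(P2-P1);L=np.hypot(*c);u=c/L  # clockwise along chord
print("chord",L,"offset cw of mid:",(p[:2]-(P1+P2)/2)@u)
```

```text
[552.23727211  17.66963043 203.54309693] [1.79992439e+02 6.41834711e-03 1.47501177e+02] [ 0.10787092  0.68549678 -0.71008186] 19.65
chord 86.74717286459536 offset cw of mid: 0.1868007643608158
```

Emit:
{"op": "jog_arm", "data": {"plan": [[[0,0,0],[0,0,0],-0.24],[[0,0,0],[0,0,0],-0.27],[[0,0,0],[0,0,0],-0.29],[[0,0,0],[0,0,0],-0.29],[[0,0,0],[0,0,0],-0.29]], "force": 20}}

```text
time: 20.27
tool_pos: [552.1, 17.6, 203.5]
tcp_rot: [-180.0, -0.0, 147.5]
ft_force: [0.2, 0.4, 1.0]
finger_gap: 30.3
```

Run:
```python
from h import *
s=sense();print(s['tool_pos'],s['tcp_rot'],s['ft_force'],s['finger_gap'])
p,d=snapshot("wrist")
cv2.imwrite("pics/w7.png",cv2.resize(p[200:384,130:380],None,fx=3,fy=3))
```

```text
[552.1320532   17.61424032 203.49494895] [-1.79997764e+02 -2.01736680e-03  1.47524990e+02] [0.23557643 0.40178307 1.04098089] 30.325643315122203
```

View pics/w7.png

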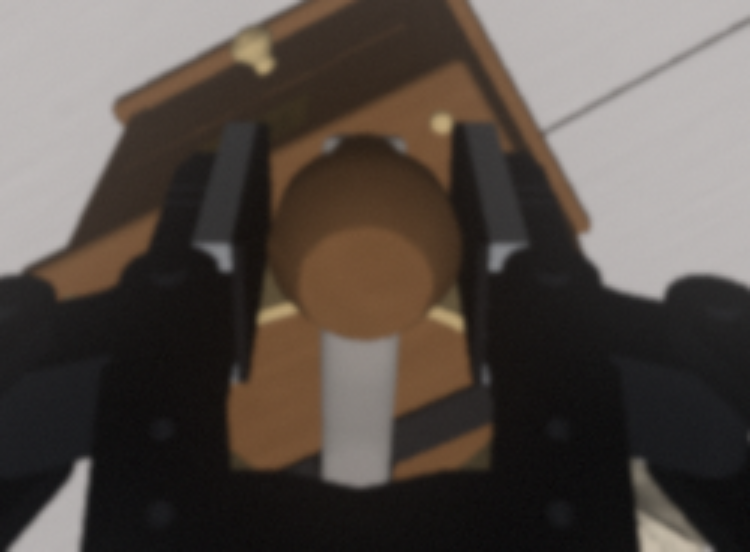

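Emit:
{"op": "jog_arm", "data": {"plan": [[[0,0,0],[0,0,0],-0.1],[[0,0,0],[0,0,0],0.4],[[0,0,0],[0,0,0],0.4],[[0,0,0],[0,0,0],0.4],[[0,0,0],[0,0,-0.015],0.4],[[0,0,0],[0,0,-0.04],0.4],[[0,0,0],[0,0,-0.07],0.4],[[0,0,0],[0,0,-0.1],0.4],[[0,0,0],[0,0,-0.12],0.4],[[0,0,0],[0,0,-0.12],0.4],[[0,0,0],[0,0,-0.12],0.4],[[0,0,0],[0,0,-0.12],0.4]]}}

```text
time: 21.82
tool_pos: [551.5, 17.7, 321.8]
tcp_rot: [-179.9, -0.1, 147.5]
ft_force: [0.0, 0.3, -0.4]
finger_gap: 59.6
```

Run:
```python
from h import *
s=sense();print(s['tool_pos'],s['tcp_rot'],s['ft_force'],s['finger_gap'],s['time'])
ci=camera_info("wrist");p,d=snapshot("wrist");cv2.imwrite("pics/w8.png",p)
P=np.array([pix2w(ci,u,v,d=d[v,u]) for v in range(100,384) for u in range(200,310) if d[v,u]])
Q=P[(P[:,2]>192)&(P[:,2]<222)&(np.hypot(P[:,0]-552.2,P[:,1]-17.6)<30)];print(len(Q),Q.mean(0),Q.min(0),Q.max(0))
p,d=snapshot("top");cv2.imwrite("pics/t8.png",p)
```

```text
[551.51748171  17.65062321 321.76909337] [-1.79924905e+02 -1.36529397e-01  1.47524365e+02] [ 0.03349582  0.28721793 -0.38084833] 59.60250673020175 21.825
1028 [553.75053607  18.78283579 212.09987165] [541.57870867   2.68796085 198.82902628] [570.37963531  31.89418222 217.863205  ]
```

View pics/w8.png

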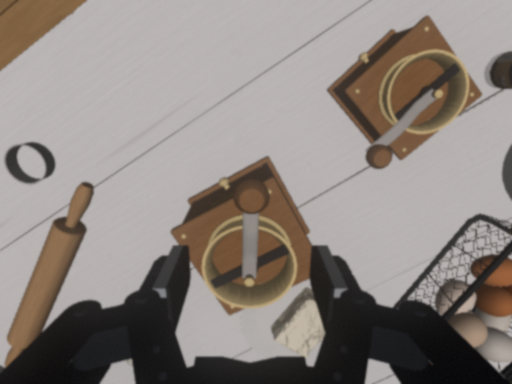

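Run:
```python
from bench import *
print(hand_in())
```

```text
the job is handed in; nothing more can be done
None
```

I found both ends of the crank's play, left the crank in the middle with the burr unloaded, let go and handed the job in. That took about 22 s of the 64 s.

- **Anticlockwise end:** with the fingers loosely round the knob, I pushed it to the stop. The force there was about 4 N, and the tool's yaw was 172.7°.
- **Clockwise end:** the stop came at a yaw of 122.3°, with readings between 2.9 and 4.2 N. At both ends the force rose against a firm stop and stayed well below the 9 N at which the burr gives way. I saw no sign of the burr turning.
- **Size of the play:** about 50° of tool travel, roughly 90 mm on the arc. Taking off about 4 mm of finger clearance leaves about 85 mm of play.
- **Middle:** I moved back to a yaw of 147.5°, about 0.2 mm from the computed midpoint. There I narrowed the fingers to 30.3 mm to centre the knob, then opened them and rose 120 mm clear.

**Last checks:** the wrist camera shows the crank free and in line with the middle direction. Its depth data put the knob 3 mm anticlockwise of where it started, against an expected 4 mm, which is within the camera's accuracy. The last wrist force reading was about zero. I touched nothing else. I saved a last top-camera picture but did not look at it, so the mug, jar, timer and cutter were not checked in a final overview.

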